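# Draw the gear pallet out of the tempering bay with the pull hook

## Robot

A 7-joint arm with a two-finger parallel gripper is mounted at the origin on a cart in front of the work surface, level with it; the furniture and walls round the work are solid. World frame = base frame: x ahead of the robot, y to its left, z up, the work surface at z = 0. Lengths are in m, angles in rad, forces in N, time in s.
With the tool pointing down it reaches from about 0.425 to 1.025 m from the base axis. Payload 3.6 kg.
Tool frame: the origin (TCP) lies midway between the tips of the shut fingers; the grasp point (between the pads) lies 19 mm behind it (bot.grip_depth is the distance from the TCP to the grasp point, in m); z points along the fingers, y is the line along which they close (so a half turn about z gives the same grasp; the last joint's range is limited). The gripper opens to 85 mm and grips with 20 to 120 N. Pads are 22 mm wide; open, the fingers measure 114 mm over their backs; the gripper's body (76 mm by 85 mm) begins 54 mm behind the grasp point. The pads swing forward as they close: fully open they stand 13 mm farther back than shut.
Start: joints at [1.216, 0.591, 0.048, 1.609, -0.033, 0.943, -0.034], TCP at [0.187, -0.7, 0.231] pointing down, gripper open.
Joint ranges: [-2.69, 2.69], [-0.47, 2.24], [-1.27, 1.36], [0.19, 2.51], [-1.53, 4.68], [0.08, 2.07], [-3.09, 3.09]. Speed limits (rad/s): [2.57, 2.57, 3.14, 3.14, 3.14, 3.14, 3.14].

## Interface

Orientations are given as a unit quaternion [w, x, y, z].
In Python, from plant import bot gives the robot as it stands.
- The arm moves only by the shell command python3 -m creep 'ROWS' [FORCE]. ROWS is a JSON list of rows, 1 to 20 of them, each an object with the fields sx, sy, sz (the shift in normalised numbers (1 is 50 cm)), yaw (a turn about the tool's z in a scale on which 1.0 is 4 rad), aperture (the finger opening in m); a field left out counts as zero (the opening has to be given); each row shifts and turns the commanded pose from where the row before left it, along the tool's axes as they then stand; what a row does not reach is not made up. A row lasts 1/8 s, in which the tool goes at most 0.0625 m and 0.188 rad, less where a joint would pass 70% of its speed; a pose out of reach is approached as far as the arm can. The fingers move at their own pace and stop on an object; FORCE is the grip in N (left out, the last holds). Time passes only in rows, so rows that do not move let the fingers close. It prints the time, the measured TCP pose, the force, the opening and the grip force at its end. Input that does not fit is refused with a message, and nothing moves.
- bot.get_obs(): the state, without advancing time (a new reading comes with each control period).
- bot.grab_frame(name): name is "side" or "top"; returns a dict with "image" (384x512x3 uint8, blue, green, red), "fx", "fy", "cx", "cy" (pixels), "cam_to_world" (4x4, takes a point from camera to world coordinates). Camera axes: x right, y down, z forward; pixel columns grow to the right and rows downward; lengths in m; the calibration is good to about 2 mm. A picture is of the moment at which its call begins. There is no depth.
- bot.finish_job(): hands the job in; it is judged then, once.
The state is a dict: "t": time; "qpos": joint angles; "dq": joint speeds; "tau": joint torques, N m; "tool_pos": TCP position; "orientation": TCP orientation; "contact_force": force on the tool from outside, world axes, zero at the start; "moment": the same for the moment, N m; "grip_width": finger opening in m; "grasp_force": force on a finger pad.
Only numpy, scipy, OpenCV 4.12 (cv2) and the standard library are available. Lean on these libraries where they do the work, as an engineer would, in place of code of your own. Each camera call takes 0.05 s, during which the arm holds its last target. There are 200 camera calls.

## Task

The gear has tempered long enough to be measured: take the pull hook from its rest, catch the eye of the pallet that carries the toothed gear (not the one with the plain ring) and draw it out along its lane until it comes up solid against its stop and the sprung catch has snapped up under it. Touch pallets and parts with the hook only, never with fingers or gripper, and never pull the eye with more than 12 N. Then unhook without pushing the pallet back off its catch and lay the hook back in its rest, leaving everything else where it is.

Things in the scene. Friction and masses are not known exactly. Their poses are not given: they have to be found in the camera images.
- bay: Fixed aluminium tempering bay, 320 x 200 mm; origin on the desk at the centre of the mouth of its clear cover; x points into the bay (pull along -x), y left when looking in. Bed x = -165 to +155 mm, top z = 8 mm. Lane centres y = +47 and -47 mm, each with a 28 mm wide groove along its middle, floor z = 3 mm. Rails beside each lane, from 37 mm off its centre, 25 mm high, hold the pallets down.
- roof (a point): Front edge of the clear cover's roof, middle, underside: 76 mm above the desk, at x = 0 of the bay. The cover spans both lanes from x = 0 to 155 mm, y = -100 to +100 mm, open only at the mouth; its top is 82 mm above the desk. No posts between the lanes.
- stop_zone (a point): Middle of the zone of the stops: bay x = -106 mm, bed level. Each lane has a stop: two dark lugs, 28 mm either side of the lane centre, 12 mm high, the eye passing between. Each is clamped at its own, unmeasured setting, so the pallet's front edge stops at bay x = -76 to -136 mm. 62 mm behind the lugs' faces a sprung catch stands 4 mm out of the bed.
- pallet_gear: Loose aluminium pallet with the toothed gear: plate 84 (x) by 80 by 12 mm, 0.35 to 0.7 kg, in either lane, parallel to it, 2 mm side play; origin at the centre of its underside, x as the bay's. A 21 mm wide cross groove below it, centred 62 mm behind the front edge, receives the catch. At the start the front edge is 32 to 55 mm inside the mouth.
- eye_gear (a point): Centre of the gear pallet's pull eye: a level steel ring of 6 mm bar, 22 mm clear inside, 34 mm outside, 15 mm above the desk, 60 mm in front (-x) of the pallet's origin; open above and below.
- pallet_ring: The other pallet, same build, in the other lane, carrying the plain smooth ring; it must stay where it is. Origin at the centre of its underside.
- spur_gear: Loose steel spur gear with 24 teeth and a hub, 59 mm across, 18 mm high, lying on its pallet between three 9 mm nest pins; origin at the centre of its underside.
- ring_gauge: Plain steel setting ring, 50 mm across, 18 mm high, on the other pallet; origin at the centre of its underside.
- hook_tool: Loose pull hook, 0.14 kg: black flat-sided handle 96 (x) by 22 (y) by 26 (z) mm with an 8 mm steel rod along its x axis, from x = -80 mm level to x = 147 mm, then turned down into an 8 mm thick pin ending 38 mm below the rod axis, leaning back 4 mm at its end. Origin at the handle's centre, x toward the hook, z up; balances about 10 mm in front of the origin.
- hook_pin (a point): Point of the hook pin that bears on the eye: x = 144, y = 0, z = -29 mm in the hook's frame. With it at the eye's height the pin's end is 6 mm above the desk, clear of the lane's groove.
- tool_rest: Fixed rest for the hook: base 200 by 56 by 6 mm, a block 15 mm wide and 70 mm long (top 45 mm above the desk) that the handle stands on, and forks 64 mm behind and 85 mm in front of the origin, with 14 mm slots for the rod, tops 76 mm above the desk. Origin on the desk below the seat; x the way the hook points. The monitor stands right behind it: swing away toward the robot.
- rest_seat (a point): Where the hook's origin belongs in the rest (at the start it lies within 3 mm of it): 58 mm above the desk over the rest's origin, hook's x along the rest's x, pin down.
- catch_left (a joint): Sprung catch of the left lane (bay y > 0), m: 0 = up, 0.004 = pressed flush by a pallet; spring 1.9 to 3.2 N. Up before the pallet comes and again once in its groove. Felt in the pull: 1 to 2 N drag, a bump of 3 to 6 N where the front edge rides up the catch, 62 mm before the stop, then 1 to 3 N drag, then it snaps up and the pallet is solid within 2 mm.
- catch_right (a joint): The same for the catch of the right lane (bay y < 0).
- caliper: Bystander: digital caliper, 78 by 225 by 15 mm, lying on the desk in front of the bay; origin at the centre of its underside.
- dust_blower: Bystander: rubber dust blower, 55 by 130 by 56 mm, lying on the desk right of the bay; origin at the centre of its underside.

How it is judged:
On the way, in this order (a step that is already met when the one before it is completed fails the run):
1. the pull hook is lifted out of its rest (distance between hook_tool and rest_seat above 0.04 m), for 0.1 s.
2. the hook, in the eye, is drawing the gear pallet out (30 mm on its way) (distance of pallet_gear from where it was at the start of the episode above 0.03 m and horizontal distance between hook_pin and eye_gear below 0.013 m and contact force between hook_tool and pallet_gear above 0.3 N), for 0.1 s.
3. the gear pallet is home: out against its stop with the catch snapped up under it (x of pallet_gear in the frame of bay below -0.028 m and ((y of pallet_gear in the frame of bay above 0 m and value of joint catch_left below 0.0012 m) or (y of pallet_gear in the frame of bay below 0 m and value of joint catch_right below 0.0012 m))), for 0.2 s.
At the end, for the whole second after the job is handed in: Gear pallet home (origin over 28 mm out of the mouth, its lane's catch up within 1.2 mm), gear within 6 mm of the pallet's centre, hook in its rest (origin within 12 mm of the seat, 0.12 rad along it, upright within 0.15 rad), all at rest (all of step 3 and distance between hook_tool and rest_seat below 0.012 m and angle between the x axis of hook_tool and the x axis of tool_rest, either way round below 0.12 rad and angle between hook_tool's own z axis and vertical below 0.15 rad and linear speed of each of pallet_gear, hook_tool, spur_gear below 0.01 m/s and horizontal distance between spur_gear and pallet_gear below 0.006 m); the robot touches nothing.
It fails at once if the hook pulls or presses on the gear pallet with more than 12 N (contact force between hook_tool and pallet_gear above 12 N).
It fails at once if fingers or arm touch a pallet or a part (contact force between any of the fingers, the arm and pallet_gear above 0.5 N or contact force between any of the fingers, the arm and pallet_ring above 0.5 N or contact force between any of the fingers, the arm and spur_gear above 0.5 N or contact force between any of the fingers, the arm and ring_gauge above 0.5 N).
It fails at once if the other pallet is moved by more than 8 mm (distance of pallet_ring from where it was at the start of the episode above 0.008 m).
It fails at once if the gear is shaken out of its nest (horizontal distance between spur_gear and pallet_gear above 0.008 m).
It fails at once if a bystander is pushed by more than 20 mm (distance of any of caliper, dust_blower from where it was at the start of the episode above 0.02 m).
It also fails if it takes over 58 s, if anything falls off the work surface, if the arm or the gripper's body presses on something with over 40 N, if the wrist force passes 120 N, or if a joint passes its speed limit or range.

## Working session

There is one attempt and no reset: what is moved stays moved. The work goes in short steps, Python scripts to look and compute and a shell command to move; the robot and the scene stay as the last step left them, time stands still between calls to the robot, and variables do not carry over. Pictures are saved under pics/ and viewed, at most 11 in all, crops included, and the job is handed in when it is done.

```bash
mkdir -p pics; ls; python3 - <<'E'
from plant import bot
import cv2,numpy as np
o=bot.get_obs();print({k:np.round(v,3).tolist() for k,v in o.items()})
for n in("side","top"):
    f=bot.grab_frame(n);cv2.imwrite(f"pics/{n}0.png",f["image"])
    print(n,f["fx"],f["fy"],f["cx"],f["cy"],np.round(f["cam_to_world"],4).tolist())
E
```

```text
pics
{'t': 0.0, 'qpos': [1.217, 0.592, 0.048, 1.61, -0.033, 0.943, -0.034], 'dq': [-0.0, 0.0, 0.001, 0.001, -0.0, 0.001, -0.001], 'tau': [-0.0, -54.87, 1.546, -19.813, 0.009, 0.009, 0.0], 'tool_pos': [0.187, -0.7, 0.23], 'orientation': [-0.001, 0.992, 0.13, -0.0], 'contact_force': [-0.006, 0.182, 0.481], 'moment': [0.001, 0.004, 0.032], 'grasp_force': 0.0, 'grip_width': 0.086}
side 445.88074135234666 445.88074135234666 258.857201963089 190.3201700868313 [[0.9226, -0.2135, 0.3211, 0.1343], [-0.3856, -0.4961, 0.778, -1.0485], [-0.0068, -0.8416, -0.54, 0.7685], [0.0, 0.0, 0.0, 1.0]]
top 430.90404789405665 430.90404789405665 261.17239004747694 191.707185209351 [[0.1039, -0.9742, 0.2002, 0.3582], [-0.9946, -0.1028, 0.0158, -0.0907], [0.0052, -0.2008, -0.9796, 1.0816], [0.0, 0.0, 0.0, 1.0]]
```

View pics/top0.png

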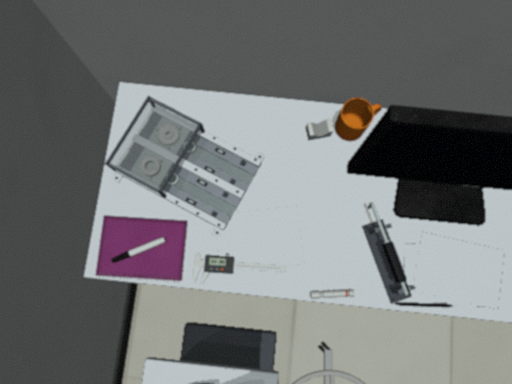

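View pics/side0.png

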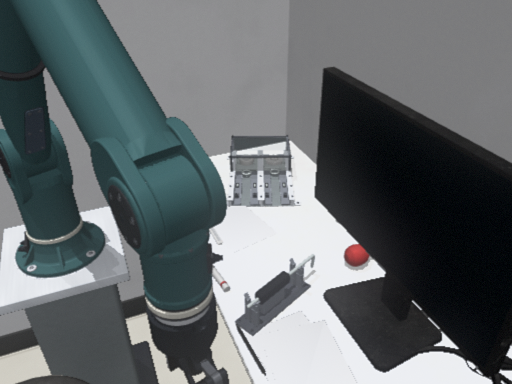

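The top view shows the bay at about (185,160) with its mouth facing lower right, and the rest with the hook at about (388,255), pin end toward (370,205). I'll zoom in on both.

```bash
cat > h.py <<'E'
from plant import bot
import cv2,numpy as np
from scipy.spatial.transform import Rotation as R
def ray(f,u,v,z):
    T=f["cam_to_world"];d=T[:3,:3]@[(u-f["cx"])/f["fx"],(v-f["cy"])/f["fy"],1];c=T[:3,3]
    return c+d*(z-c[2])/d[2]
def proj(f,P):
    T=np.array(f["cam_to_world"]);q=(np.atleast_2d(P)-T[:3,3])@T[:3,:3]
    return np.c_[f["fx"]*q[:,0]/q[:,2]+f["cx"],f["fy"]*q[:,1]/q[:,2]+f["cy"]]
E
python3 - <<'E'
import cv2,numpy as np
t=cv2.imread('pics/top0.png');s=cv2.imread('pics/side0.png')
a=cv2.resize(t[85:240,100:270],None,fx=4.7,fy=3.87*4.7/4.7,interpolation=3)
a=cv2.resize(t[90:235,100:270],(680,580),interpolation=3);cv2.imwrite('pics/bay.png',cv2.convertScaleAbs(a,alpha=1.3))
b=cv2.resize(t[195:310,350:420],(350,575),interpolation=3)
c=cv2.resize(s[250:335,230:320],(450,425),interpolation=3)
o=np.zeros((575,800,3),np.uint8);o[:,:350]=cv2.convertScaleAbs(b,alpha=1.6);o[:425,350:]=c;cv2.imwrite('pics/rest.png',o)
E
```

```text
(no output)
```

View pics/bay.png

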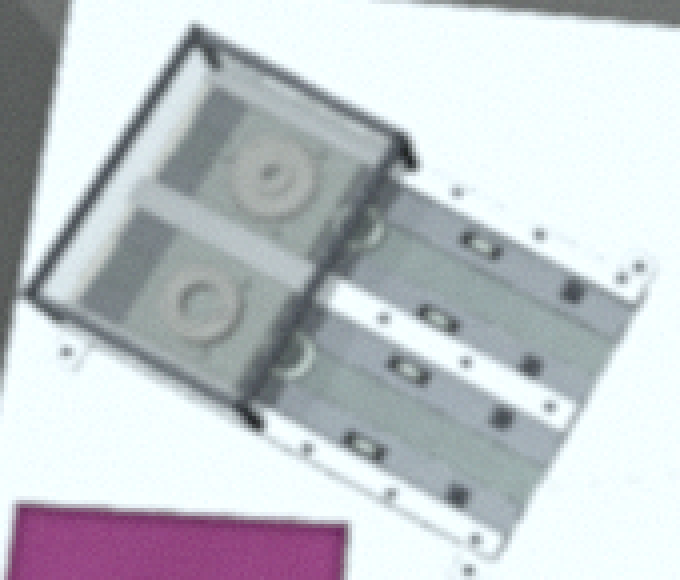

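View pics/rest.png

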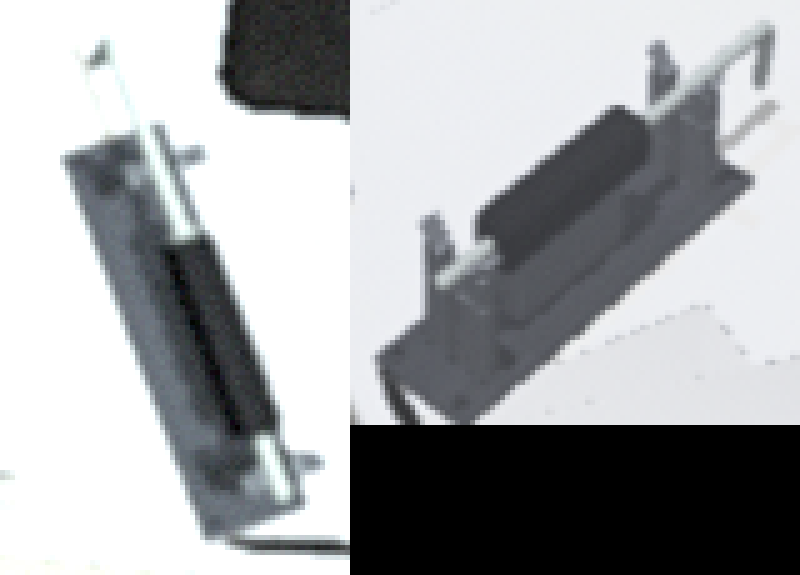

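```bash
cat > fit.py <<'E'
from h import *
from scipy.optimize import least_squares
def fit(f,P,U,x0):
    P=np.array(P,float)/1000
    def W(p):
        c,s=np.cos(p[2]),np.sin(p[2]);return np.c_[p[0]+c*P[:,0]-s*P[:,1],p[1]+s*P[:,0]+c*P[:,1],P[:,2]]
    r=least_squares(lambda p:(proj(f,W(p))-U).ravel(),x0,loss='soft_l1')
    print(np.round(r.x,4));print(np.round(proj(f,W(r.x))-U,1).tolist());return r.x
E
python3 - <<'E'
from fit import *
f=bot.grab_frame("top")
cb=lambda L:np.array(L)/4+[100,90]
P=[[-165,-100,25],[-165,-10,25],[-165,10,25],[-165,100,25],[155,-100,82],[155,100,82],[0,-100,82],[0,100,82]]
U=cb([[655,262],[578,405],[562,432],[498,556],[195,28],[28,293],[408,135],[250,410]])
b=fit(f,P,U,[.4,.3,1.2])
cr=lambda L:np.array(L)/5+[350,195]
h=fit(f,[[-80,0,58],[48,11,71],[48,-11,71],[-48,11,71],[-48,-11,71],[151,0,60]],cr([[285,502],[165,240],[210,238],[232,432],[275,430],[97,42]]),[.2,-.4,.3])
r=fit(f,[[-100,28,6],[100,28,6]],cr([[207,538],[65,157]]),[.2,-.4,.3])
print(bot.get_obs()['t'])
c,s=np.cos(b[2]),np.sin(b[2])
def inbay(u,v,z):
    w=ray(f,*cb([u,v]),z);d=w[:2]-b[:2];return np.round(1000*np.array([c*d[0]+s*d[1],-s*d[0]+c*d[1]]),1)
for n,u,v,z in[("up part",272,175,.036),("lo part",202,304,.036),("up eye",368,230,.016),("lo eye",297,357,.016),
 ("a",482,244,.02),("b",438,320,.02),("c",572,290,.02),("d",530,365,.02),("e",409,369,.02),("g",364,446,.02),("i",502,418,.02),("j",458,496,.02)]:print(n,inbay(u,v,z))
E
```

```text
[0.6257 0.1218 1.1856]
[[-1.1, 4.5], [1.2, -0.7], [1.4, -0.5], [-0.1, 0.2], [0.1, -2.0], [-1.3, 0.5], [1.2, -0.8], [-1.1, 1.2]]
[ 0.4312 -0.3992  0.4232]
[[-1.4, 0.2], [-0.6, 0.9], [-0.8, -1.6], [1.4, 2.4], [1.6, -0.3], [0.3, -1.2]]
[ 0.4389 -0.4018  0.4143]
[[0.2, 0.9], [-0.2, -1.1]]
0.15
up part [ 78.4 -44.8]
lo part [73.9 48.9]
up eye [ 12.2 -46. ]
lo eye [10.  48.1]
a [-58.  -71.5]
b [-57.8 -14.4]
c [-123.4  -71.8]
d [-123.4  -16.2]
e [-57.3  22. ]
g [-56.9  78.2]
i [-124.4   22. ]
j [-124.2   78.1]
```

The plain ring (large bore) is in the lower lane. The toothed gear (hub, larger diameter) is in the upper one, which is the right lane at bay y = -47. I'll refine the fits with overlays on both cameras.

```bash
cat > ov.py <<'E'
from h import *
def tf(p,P):
    P=np.array(P,float)/1000;c,s=np.cos(p[2]),np.sin(p[2]);z0=p[3] if len(p)>3 else 0
    return np.c_[p[0]+c*P[:,0]-s*P[:,1],p[1]+s*P[:,0]+c*P[:,1],P[:,2]+z0]
def draw(f,img,org,k,p,segs,col):
    for s in segs:
        u=((proj(f,tf(p,s))-org+.5)*k-.5)
        cv2.polylines(img,[np.round(u*8).astype(int)],False,col,1,cv2.LINE_AA,3)
def rect(x0,x1,y0,y1,z):return [[x0,y0,z],[x1,y0,z],[x1,y1,z],[x0,y1,z],[x0,y0,z]]
def circ(x,y,r,z):a=np.linspace(0,6.283,40);return np.c_[x+r*np.cos(a),y+r*np.sin(a),a*0+z]
HOOK=[rect(-48,48,-11,11,13),[[-80,0,0],[147,0,0],[143,0,-38]]]
REST=[rect(-100,100,-28,28,6)]
BAY=[rect(-165,155,-100,100,8),rect(0,155,-100,100,82),rect(-165,0,-10,10,25)]
def crop(f,x,y,w,h,k):return cv2.resize(f["image"][y:y+h,x:x+w],None,fx=k,fy=k,interpolation=cv2.INTER_CUBIC),np.array([x,y])
E
python3 - <<'E'
from ov import *
b=[.6257,.1218,1.1856];h=[.432,-.3995,.4232,.058];r=[.4389-.002,-.4018,.4143]
t=bot.grab_frame("top");s=bot.grab_frame("side")
o=np.zeros((600,800,3),np.uint8)
def put(f,x,y,w,hh,k,X,Y):
    im,g=crop(f,x,y,w,hh,k)
    draw(f,im,g,k,b,BAY,(0,0,255))
    for yy,px in((-47,76),(47,72)):
        draw(f,im,g,k,b,[circ(px,yy,59/2 if yy<0 else 25,38),circ(px-60,yy,17,16)],(255,0,0))
    draw(f,im,g,k,h,HOOK,(0,200,0));draw(f,im,g,k,r,REST,(0,0,255))
    o[Y:Y+im.shape[0],X:X+im.shape[1]]=im
put(t,100,90,170,140,3,0,0);put(t,355,195,70,110,4,515,0)
put(s,222,130,85,80,2,0,425);put(s,232,250,90,87,2,180,425)
put(s,222,130,85,80,2,0,425)
cv2.imwrite('pics/ov.png',o)
for u,v in((350,172),(400,176)):print(ray(t,u,v,.4),ray(t,u,v,.2))
E
```

```text
[ 0.54532189 -0.22044088  0.4       ] [ 0.60024332 -0.25850866  0.2       ]
[ 0.54719043 -0.30198172  0.4       ] [ 0.60266015 -0.36397599  0.2       ]
```

View pics/ov.png

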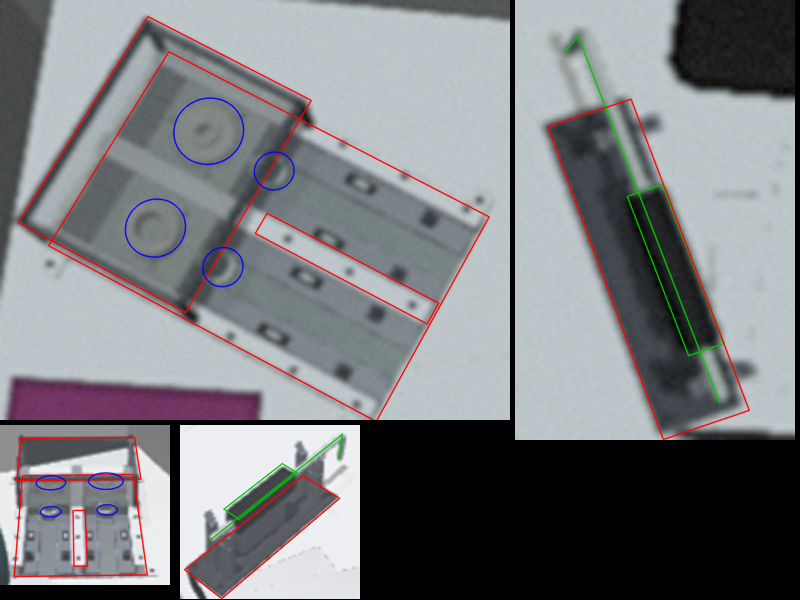

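Both fits agree with the pictures to 2–3 mm, and the gear is in the right lane. Moving above the hook next.

The rows are not in the units I measure in: shifts go in shares of 50 cm and turns go in shares of 4 rad. I convert before sending: 0.0405 m / 0.5 = 0.081, -0.0284 m / 0.5 = -0.0568, -0.159 rad / 4 = -0.0398.

```bash
python3 -m creep '[{"sx": 0.081, "sy": -0.0568, "aperture": 0.085}, {"sx": 0.081, "sy": -0.0568, "aperture": 0.085}, {"sx": 0.081, "sy": -0.0568, "aperture": 0.085}, {"sx": 0.081, "sy": -0.0568, "aperture": 0.085}, {"sx": 0.081, "sy": -0.0568, "aperture": 0.085}, {"sx": 0.081, "sy": -0.0568, "aperture": 0.085}, {"sx": 0.081, "sy": -0.0568, "aperture": 0.085}, {"sx": 0.081, "sy": -0.0568, "aperture": 0.085}, {"sz": 0.06, "yaw": -0.0398, "aperture": 0.085}, {"aperture": 0.085}]' 40; cat > st.py <<'E'
from h import *
import sys
o=bot.get_obs();M=R.from_quat(np.array(o['orientation'])[[1,2,3,0]]).as_matrix()
print('t',round(o['t'],2),'p',np.round(o['tool_pos'],4),'yaw',round(np.arctan2(M[1,0],M[0,0]),4),'z',np.round(M[:,2],3),'F',np.round(o['contact_force'],2),'w',round(o['grip_width'],4),'gf',round(o['grasp_force'],1),'q',np.round(o['qpos'],2))
if len(sys.argv)>3:print('tool delta',np.round(M.T@(np.array(list(map(float,sys.argv[1:4])))-o['tool_pos']),4))
E
python3 st.py .441 -.397 .045
```

```text
t: 1.5
tool_pos: [0.4403, -0.3958, 0.1995]
orientation: [-0.002, 0.978, 0.208, -0.002]
contact_force: [-0.7, -0.4, 0.7]
grip_width: 0.0853
grasp_force: 0.0
t 1.5 p [ 0.4403 -0.3958  0.1995] yaw 0.4195 z [-0.004  0.003 -1.   ] F [-0.74 -0.39  0.7 ] w 0.0853 gf 0.0 q [ 0.68  0.46 -0.03  1.94  0.02  0.74 -0.51]
tool delta [0.0005 0.0021 0.1545]
```

Converted, 0.04 m / 0.5 = 0.08, 0.002 m / 0.5 = 0.004.

```bash
python3 -m creep '[{"sy": 0.004, "sz": 0.08, "aperture": 0.085}, {"sz": 0.08, "aperture": 0.085}, {"sz": 0.08, "aperture": 0.085}, {"sz": 0.04, "aperture": 0.085}, {"sz": 0.029, "aperture": 0.085}, {"aperture": 0.085}, {"aperture": 0.02}, {"aperture": 0.015}, {"aperture": 0.015}, {"aperture": 0.015}, {"aperture": 0.015}]' 80;python3 st.py
```

```text
t: 2.88
tool_pos: [0.4426, -0.3995, 0.0476]
orientation: [0.0, 0.978, 0.208, 0.0]
contact_force: [0.1, 1.4, 6.4]
grip_width: 0.0206
grasp_force: 79.3
t 2.88 p [ 0.4426 -0.3995  0.0476] yaw 0.4198 z [ 0.001 -0.001 -1.   ] F [0.13 1.37 6.36] w 0.0206 gf 79.3 q [ 0.67  0.69 -0.02  2.01  0.03  0.44 -0.52]
```

Converted, -0.03 m / 0.5 = -0.06, -0.02 m / 0.5 = -0.04.

```bash
python3 -m creep '[{"sz": -0.02, "aperture": 0.015}, {"sz": -0.04, "aperture": 0.015}, {"sz": -0.06, "aperture": 0.015}, {"sz": -0.06, "aperture": 0.015}, {"aperture": 0.015}, {"aperture": 0.015}]' 80;python3 st.py; python3 - <<'E'
from ov import *
t=bot.grab_frame("top");s=bot.grab_frame("side")
a,_=crop(t,340,170,100,140,4);b,_=crop(s,200,180,170,150,2)
o=np.zeros((600,800,3),np.uint8);o[:560,:400]=a;o[:300,400:740]=b;cv2.imwrite('pics/lift.png',o)
E
```

```text
t: 3.62
tool_pos: [0.4416, -0.3987, 0.1362]
orientation: [-0.001, 0.978, 0.208, -0.0]
contact_force: [0.3, -0.8, -2.2]
grip_width: 0.0204
grasp_force: 78.5
t 3.62 p [ 0.4416 -0.3987  0.1362] yaw 0.4199 z [-0.001  0.001 -1.   ] F [ 0.34 -0.85 -2.17] w 0.0204 gf 78.5 q [ 0.68  0.55 -0.03  1.98  0.02  0.61 -0.52]
```

View pics/lift.png

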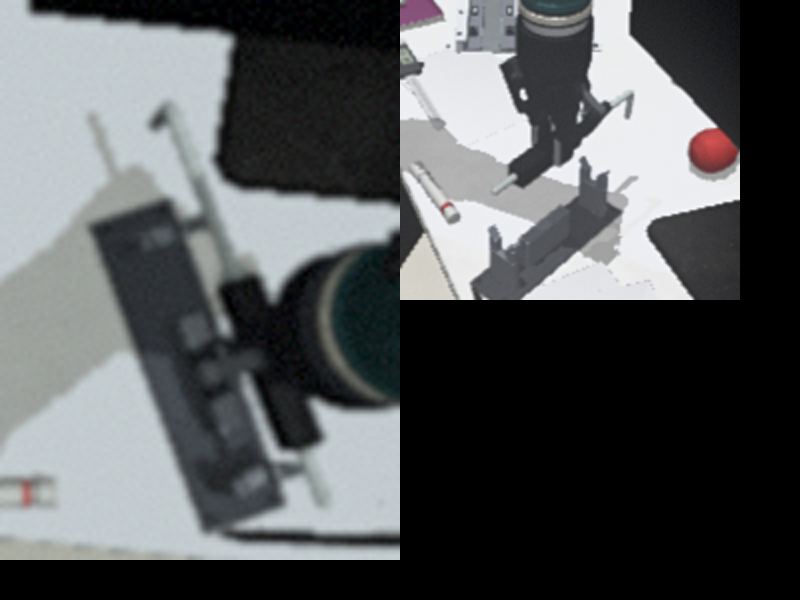

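The hook is held level: tip corner at crop (168,103), tail at (322,505). I'll measure its pose in the grip from these two points.

```bash
python3 - <<'E'
from h import *
t=bot.grab_frame("top");o=bot.get_obs();z=o['tool_pos'][2]+.0105
k=lambda x,y:(340+(x+.5)/4-.5,170+(y+.5)/4-.5)
a=ray(t,*k(168,102),z);b=ray(t,*k(322,506),z)
d=a-b;L=np.hypot(*d[:2]);u=d/L;org=b+u*.080;yaw=np.arctan2(d[1],d[0])
print('len',L,'yaw',yaw,'org',org, 'from tip',a-u*.151)
rel=o['tool_pos'][:2]-org[:2];print('TCP in hook frame',rel@u[:2],rel@[-u[1],u[0]])
# targets
bx=np.array([.6257,.1218]);y=1.1856;c,s=np.cos(y),np.sin(y)
for n,u_,v_ in(('eye',100+368/4-.4,90+230/4-.4),('eye2',100+277/3-.4,90+168/3-.4)):
    w=ray(t,u_,v_,.015);print(n,w)
print('lane14',bx+14e-3*np.array([c,s])-.047*np.array([-s,c]))
E
```

```text
len 0.22846323975950905 yaw 0.41237428941953247 org [ 0.43369234 -0.40138308  0.14595059] from tip [ 0.43136823 -0.40239978  0.14595059]
TCP in hook frame 0.00816337128555227 -0.00047287128989932984
eye [0.67414207 0.11716834 0.015     ]
eye2 [0.67823502 0.11686293 0.015     ]
lane14 [0.67451644 0.11711431]
```

Converted, 0.0517 m / 0.5 = 0.1034, 0.00975 m / 0.5 = 0.0195, -0.1532 rad / 4 = -0.0383.

```bash
python3 -m creep '[{"sx": -0.0548, "sy": -0.0246, "aperture": 0.015}, {"sx": -0.0548, "sy": -0.0246, "aperture": 0.015}, {"yaw": -0.0383, "aperture": 0.015}, {"yaw": -0.0383, "aperture": 0.015}, {"yaw": -0.0383, "aperture": 0.015}, {"yaw": -0.0383, "aperture": 0.015}, {"yaw": -0.0383, "aperture": 0.015}, {"sx": 0.1034, "sy": 0.0195, "aperture": 0.015}, {"sx": 0.1034, "sy": 0.0195, "aperture": 0.015}, {"sx": 0.1034, "sy": 0.0195, "aperture": 0.015}, {"sx": 0.1034, "sy": 0.0195, "aperture": 0.015}, {"sx": 0.1034, "sy": 0.0195, "aperture": 0.015}, {"sx": 0.1034, "sy": 0.0195, "aperture": 0.015}, {"sx": 0.1034, "sy": 0.0195, "aperture": 0.015}, {"sx": 0.1034, "sy": 0.0195, "aperture": 0.015}, {"aperture": 0.015}, {"aperture": 0.015}]' 80;python3 st.py .6094 -.0447 .0516
```

```text
t: 5.9
tool_pos: [0.6088, -0.0452, 0.1357]
orientation: [-0.001, 0.829, 0.559, -0.001]
contact_force: [0.1, -1.6, -1.9]
grip_width: 0.0203
grasp_force: 78.4
t 5.9 p [ 0.6088 -0.0452  0.1357] yaw 1.1865 z [-0.003 -0.    -1.   ] F [ 0.12 -1.61 -1.88] w 0.0203 gf 78.4 q [ 0.15  0.58 -0.22  1.94  0.19  0.65 -0.57]
tool delta [0.0008 0.0005 0.0841]
```

Converted, 0.03 m / 0.5 = 0.06, 0.025 m / 0.5 = 0.05.

```bash
python3 -m creep '[{"sz": 0.05, "aperture": 0.015}, {"sz": 0.06, "aperture": 0.015}, {"sz": 0.04, "aperture": 0.015}, {"sz": 0.018, "aperture": 0.015}, {"aperture": 0.015}, {"aperture": 0.015}]' 80;python3 st.py; python3 - <<'E'
from ov import *
t=bot.grab_frame("top");s=bot.grab_frame("side")
o_=bot.get_obs();p=o_['tool_pos'];y=1.1865;h=[p[0]-.0085*np.cos(y),p[1]-.0085*np.sin(y),y-.005,p[2]+.0104]
print('pin',tf(h,[[144,0,-29]]))
o=np.zeros((600,800,3),np.uint8)
a,g=crop(t,150,120,100,80,5);o[:400,:500]=a
b,g2=crop(s,222,130,85,80,3);o[:240,510:765]=b
draw(t,a,g,5,h,HOOK,(0,200,0));draw(s,b,g2,3,h,HOOK,(0,200,0));draw(t,a,g,5,[.6257,.1218,1.1856],BAY+[circ(14,-47,17,15)],(0,0,255))
o[400:600,0:500]=a[150:350];o[260:500,510:765]=b
cv2.imwrite('pics/stage.png',o)
E
```

```text
t: 6.65
tool_pos: [0.6105, -0.0452, 0.0536]
orientation: [0.0, 0.829, 0.559, 0.001]
contact_force: [0.3, 0.2, -1.8]
grip_width: 0.0206
grasp_force: 78.5
t 6.65 p [ 0.6105 -0.0452  0.0536] yaw 1.1857 z [ 0.002 -0.    -1.   ] F [ 0.25  0.21 -1.82] w 0.0206 gf 78.5 q [ 0.12  0.7  -0.17  1.97  0.24  0.49 -0.61]
pin [[0.66200201 0.08030791 0.03514496]]
```

View pics/stage.png

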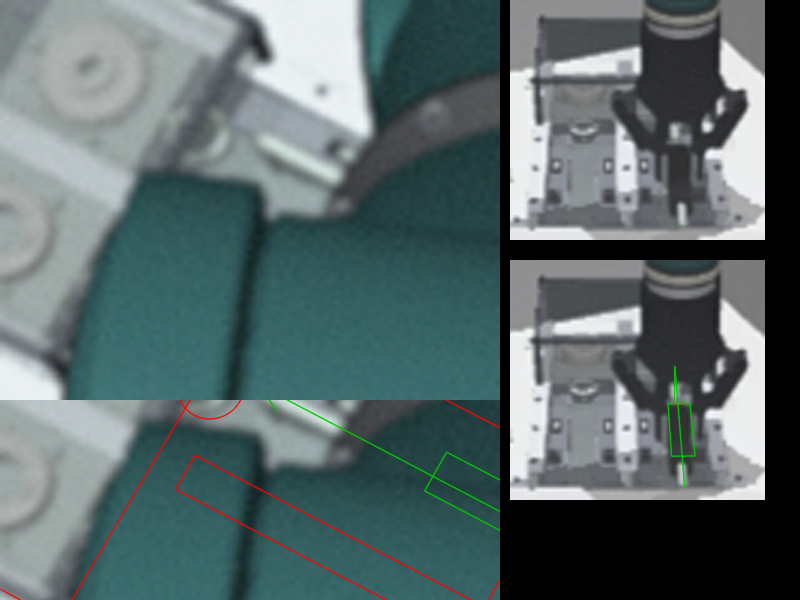

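Rod at crop (260–340, 143–178) in line with the eye around (210,134). I'll rectify the view at rod height and at eye height to compare them laterally.

```bash
python3 - <<'E'
from ov import *
t=bot.grab_frame("top");b=[.6257,.1218,1.1856];o=[]
for z in(66,16):
    Q=np.array([[-60,-12,z],[80,-12,z],[80,-82,z],[-60,-82,z]],float)
    src=proj(t,tf(b,Q)).astype(np.float32);dst=np.float32([[0,0],[560,0],[560,280],[0,280]])
    im=cv2.warpPerspective(t["image"],cv2.getPerspectiveTransform(src,dst),(560,280),flags=cv2.INTER_CUBIC)
    cv2.line(im,(0,140),(560,140),(0,0,255),1);cv2.line(im,(240,0),(240,280),(0,0,255),1)
    for x in range(0,560,40):cv2.line(im,(x,136),(x,144),(0,0,255),1)
    o.append(im)
cv2.imwrite('pics/rect.png',np.vstack(o))
E
```

```text
(no output)
```

View pics/rect.png

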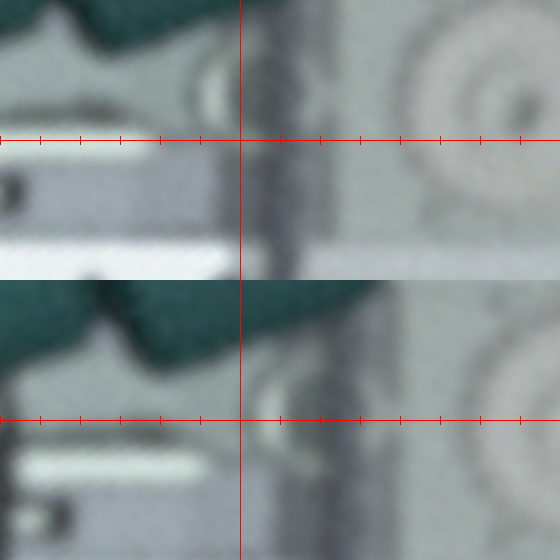

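Rod axis is at bay (end x≈-21, y≈-47) and the eye centre at about (20.5,-45). So I need about 46 mm forward and 2 mm left, then down.

Converted, 0.016 m / 0.5 = 0.032, 0.015 m / 0.5 = 0.03.

```bash
python3 -m creep '[{"sx": 0.03, "sy": -0.004, "sz": 0.004, "aperture": 0.015}, {"sx": 0.032, "aperture": 0.015}, {"sx": 0.03, "aperture": 0.015}, {"aperture": 0.015}, {"aperture": 0.015}]' 80;python3 st.py;python3 -m creep '[{"sz": 0.012, "aperture": 0.015}, {"sz": 0.012, "aperture": 0.015}, {"sz": 0.008, "aperture": 0.015}, {"aperture": 0.015}, {"aperture": 0.015}]';python3 st.py;python3 - <<'E'
from ov import *
t=bot.grab_frame("top");b=[.6257,.1218,1.1856];o=[]
for z in(48,16):
    Q=np.array([[-60,-12,z],[80,-12,z],[80,-82,z],[-60,-82,z]],float)
    src=proj(t,tf(b,Q)).astype(np.float32);dst=np.float32([[0,0],[560,0],[560,280],[0,280]])
    o.append(cv2.warpPerspective(t["image"],cv2.getPerspectiveTransform(src,dst),(560,280),flags=cv2.INTER_CUBIC))
cv2.imwrite('pics/rect2.png',np.vstack(o))
E
```

```text
t: 7.42
tool_pos: [0.6249, -0.0019, 0.0507]
orientation: [0.0, 0.829, 0.559, -0.0]
contact_force: [-0.3, -0.1, -1.8]
grip_width: 0.0201
grasp_force: 78.5
t 7.42 p [ 0.6249 -0.0019  0.0507] yaw 1.1861 z [-0.001 -0.001 -1.   ] F [-0.33 -0.12 -1.76] w 0.0201 gf 78.5 q [ 0.05  0.71 -0.17  1.94  0.23  0.51 -0.66]
t: 8.05
tool_pos: [0.6252, -0.0017, 0.0348]
orientation: [-0.0, 0.829, 0.559, 0.0]
contact_force: [0.0, -0.6, -1.4]
grip_width: 0.0204
grasp_force: 78.5
t 8.05 p [ 0.6252 -0.0017  0.0348] yaw 1.1859 z [ 0.  0. -1.] F [ 0.01 -0.63 -1.41] w 0.0204 gf 78.5 q [ 0.04  0.73 -0.16  1.94  0.23  0.48 -0.67]
```

View pics/rect2.png

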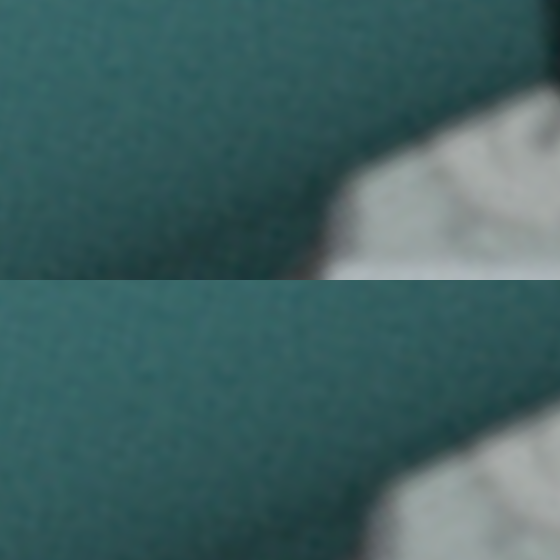

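The arm hides the hook, but the force stayed at its baseline, so the pin went down freely. Next I'll draw slowly and watch the force.

Converted, -0.003 m / 0.5 = -0.006.

```bash
python3 -m creep '[{"sx": -0.006, "aperture": 0.015}, {"sx": -0.006, "aperture": 0.015}, {"sx": -0.006, "aperture": 0.015}, {"sx": -0.006, "aperture": 0.015}]' |grep -E "pos|force";python3 -m creep '[{"sx": -0.006, "aperture": 0.015}, {"sx": -0.006, "aperture": 0.015}, {"sx": -0.006, "aperture": 0.015}, {"sx": -0.006, "aperture": 0.015}]' |grep -E "pos|force";python3 st.py
```

```text
tool_pos: [0.6209, -0.0124, 0.0349]
contact_force: [0.5, 3.0, -1.1]
grasp_force: 78.4
tool_pos: [0.6162, -0.0241, 0.0348]
contact_force: [0.3, 1.6, -1.8]
grasp_force: 78.4
t 9.1 p [ 0.6162 -0.0241  0.0348] yaw 1.1858 z [ 0.  0. -1.] F [ 0.35  1.62 -1.79] w 0.0209 gf 78.4 q [ 0.08  0.73 -0.16  1.96  0.24  0.47 -0.64]
```

Converted, -0.005 m / 0.5 = -0.01.

```bash
for i in 1 2; do python3 -m creep '[{"sx": -0.01, "aperture": 0.015}, {"sx": -0.01, "aperture": 0.015}, {"sx": -0.01, "aperture": 0.015}, {"sx": -0.01, "aperture": 0.015}, {"sx": -0.01, "aperture": 0.015}, {"sx": -0.01, "aperture": 0.015}]' |grep -E "pos|t_force"; done;python3 st.py
```

```text
tool_pos: [0.6047, -0.052, 0.0348]
contact_force: [1.0, 1.1, -0.5]
tool_pos: [0.5935, -0.0799, 0.0348]
contact_force: [0.7, 1.7, -1.6]
t 10.6 p [ 0.5935 -0.0799  0.0348] yaw 1.1859 z [-0.  0. -1.] F [ 0.65  1.72 -1.64] w 0.0204 gf 78.4 q [ 0.18  0.71 -0.17  2.    0.26  0.44 -0.57]
```

Converted, -0.002 m / 0.5 = -0.004.

```bash
for i in 1 2 3 4 5 6 7 8; do python3 -m creep '[{"sx": -0.004, "aperture": 0.015}, {"sx": -0.004, "aperture": 0.015}]' |grep -E "pos|t_force"; done
```

```text
tool_pos: [0.5921, -0.0833, 0.0348]
contact_force: [1.3, 1.5, -1.2]
tool_pos: [0.5909, -0.0862, 0.0348]
contact_force: [0.8, 3.7, -1.1]
tool_pos: [0.5895, -0.0898, 0.0348]
contact_force: [2.6, 2.5, -1.7]
tool_pos: [0.5873, -0.0954, 0.0348]
contact_force: [1.3, 0.9, -1.1]
tool_pos: [0.586, -0.0985, 0.0348]
contact_force: [1.2, 1.8, -1.1]
tool_pos: [0.5845, -0.1019, 0.0348]
contact_force: [0.2, 2.2, -1.3]
tool_pos: [0.583, -0.1056, 0.0348]
contact_force: [0.5, 1.9, -1.3]
tool_pos: [0.5815, -0.1094, 0.0348]
contact_force: [0.5, 1.3, -1.2]
```

The bump came at about TCP y=-0.088, so the stop should be near y≈-0.146.

Converted, -0.004 m / 0.5 = -0.008.

```bash
python3 -m creep '[{"sx": -0.008, "aperture": 0.015}, {"sx": -0.008, "aperture": 0.015}, {"sx": -0.008, "aperture": 0.015}, {"sx": -0.008, "aperture": 0.015}, {"sx": -0.008, "aperture": 0.015}, {"sx": -0.008, "aperture": 0.015}, {"sx": -0.008, "aperture": 0.015}]' |grep -E "pos|t_force"; for i in 1 2 3 4 5; do python3 -m creep '[{"sx": -0.003, "aperture": 0.015}]' |grep -E "pos|t_force"; done
```

```text
tool_pos: [0.571, -0.1354, 0.0348]
contact_force: [0.2, 2.4, -2.5]
tool_pos: [0.5702, -0.1371, 0.0348]
contact_force: [0.1, 2.0, -0.6]
tool_pos: [0.57, -0.1379, 0.0348]
contact_force: [1.5, 2.3, -0.5]
tool_pos: [0.5695, -0.1392, 0.0348]
contact_force: [1.1, 0.9, -1.1]
tool_pos: [0.5688, -0.1406, 0.0348]
contact_force: [1.1, 1.1, -1.9]
tool_pos: [0.5683, -0.1421, 0.0348]
contact_force: [0.1, 2.7, -1.3]
```

Converted, -0.001 m / 0.5 = -0.002.

```bash
for i in 1 2 3; do python3 -m creep '[{"sx": -0.002, "aperture": 0.015}]' |grep -E "pos|t_force"; done
```

```text
tool_pos: [0.5679, -0.1432, 0.0348]
contact_force: [1.1, 1.9, -0.9]
tool_pos: [0.5672, -0.1445, 0.0348]
contact_force: [-0.7, 0.7, -1.4]
tool_pos: [0.5667, -0.1455, 0.0347]
contact_force: [0.1, 0.7, -1.2]
```

Converted, -0.0007 m / 0.5 = -0.0014.

```bash
for i in 1 2 3; do python3 -m creep '[{"sx": -0.0014, "aperture": 0.015}]' |grep -E "pos|t_force"; done
```

```text
tool_pos: [0.5665, -0.1459, 0.0347]
contact_force: [0.1, 0.4, -1.2]
tool_pos: [0.5665, -0.1463, 0.0347]
contact_force: [1.0, 0.4, -1.0]
tool_pos: [0.5663, -0.1468, 0.0348]
contact_force: [0.1, 0.4, -2.0]
```

Converted, -0.0006 m / 0.5 = -0.0012.

```bash
for i in 1 2 3 4; do python3 -m creep '[{"sx": -0.0012, "aperture": 0.015}]' |grep -E "pos|t_force"; done
```

```text
tool_pos: [0.5661, -0.1474, 0.0348]
contact_force: [0.1, 0.3, -1.8]
tool_pos: [0.5659, -0.1479, 0.0348]
contact_force: [0.6, 1.8, -1.5]
tool_pos: [0.5658, -0.1483, 0.0348]
contact_force: [1.4, 1.9, -2.4]
tool_pos: [0.5656, -0.1487, 0.0348]
contact_force: [0.9, 2.5, -2.1]
```

Converted, -0.0006 m / 0.5 = -0.0012.

```bash
for i in 1 2 3; do python3 -m creep '[{"sx": -0.0012, "aperture": 0.015}]' |grep -E "pos|t_force"; done
```

```text
tool_pos: [0.5654, -0.1493, 0.0348]
contact_force: [0.3, 3.0, -2.2]
tool_pos: [0.5651, -0.15, 0.0348]
contact_force: [1.0, 2.8, -1.6]
tool_pos: [0.5651, -0.1501, 0.0348]
contact_force: [1.0, 2.4, -3.1]
```

Converted, -0.0006 m / 0.5 = -0.0012.

```bash
for i in 1 2 3 4; do python3 -m creep '[{"sx": -0.0012, "aperture": 0.015}]' |grep -E "pos|t_force"; done
```

```text
tool_pos: [0.565, -0.1503, 0.0348]
contact_force: [0.5, 4.5, -2.7]
tool_pos: [0.5649, -0.1503, 0.0347]
contact_force: [1.7, 6.3, -4.1]
tool_pos: [0.565, -0.1504, 0.0347]
contact_force: [2.2, 6.3, -3.4]
tool_pos: [0.565, -0.1505, 0.0347]
contact_force: [2.9, 7.4, -4.7]
```

It has come up solid at about 8 N. Ease forward to centre the pin in the eye, then lift out.

Converted, 0.003 m / 0.5 = 0.006, 0.002 m / 0.5 = 0.004.

```bash
python3 -m creep '[{"sx": 0.004, "aperture": 0.015}, {"sx": 0.006, "aperture": 0.015}, {"sx": 0.006, "aperture": 0.015}, {"sx": 0.002, "aperture": 0.015}, {"aperture": 0.015}, {"aperture": 0.015}]' |grep -E "pos|t_force";python3 -m creep '[{"sz": -0.008, "aperture": 0.015}, {"sz": -0.01, "aperture": 0.015}, {"sz": -0.012, "aperture": 0.015}, {"aperture": 0.015}]' |grep -E "pos|t_force"; python3 -m creep '[{"sz": -0.04, "aperture": 0.015}, {"sz": -0.06, "aperture": 0.015}, {"sz": -0.07, "aperture": 0.015}, {"aperture": 0.015}]' ;python3 st.py
```

```text
tool_pos: [0.5671, -0.1449, 0.0348]
contact_force: [-0.5, -0.2, -1.9]
tool_pos: [0.5678, -0.1447, 0.0505]
contact_force: [0.5, -0.2, -0.5]
t: 17.98
tool_pos: [0.5694, -0.1449, 0.1374]
orientation: [0.002, 0.829, 0.559, 0.002]
contact_force: [0.3, -0.7, -1.0]
grip_width: 0.0206
grasp_force: 78.6
t 17.98 p [ 0.5694 -0.1449  0.1374] yaw 1.1856 z [ 0.006 -0.001 -1.   ] F [ 0.26 -0.72 -1.  ] w 0.0206 gf 78.6 q [ 0.35  0.55 -0.25  1.99  0.22  0.62 -0.43]
```

The rows are not in the units I measure in: shifts go in shares of 50 cm and turns go in shares of 4 rad. I convert before sending: -0.0437 m / 0.5 = -0.0874, -0.0112 m / 0.5 = -0.0224, 0.1532 rad / 4 = 0.0383.

```bash
python3 -m creep '[{"sx": -0.0874, "sy": -0.0224, "aperture": 0.015}, {"sx": -0.0874, "sy": -0.0224, "aperture": 0.015}, {"sx": -0.0874, "sy": -0.0224, "aperture": 0.015}, {"sx": -0.0874, "sy": -0.0224, "aperture": 0.015}, {"sx": -0.0874, "sy": -0.0224, "aperture": 0.015}, {"sx": -0.0874, "sy": -0.0224, "aperture": 0.015}, {"sx": -0.0874, "sy": -0.0224, "aperture": 0.015}, {"yaw": 0.0383, "aperture": 0.015}, {"yaw": 0.0383, "aperture": 0.015}, {"yaw": 0.0383, "aperture": 0.015}, {"yaw": 0.0383, "aperture": 0.015}, {"yaw": 0.0383, "aperture": 0.015}, {"aperture": 0.015}, {"aperture": 0.015}]' >/dev/null;python3 st.py .4416 -.3987 .1362
python3 - <<'E'
from ov import *
t=bot.grab_frame("top");a,g=crop(t,100,90,170,145,4);b0,_=crop(t,100,90,170,145,4)
a=a[:580,:680];cv2.imwrite('pics/home.png',a)
E
```

```text
t 19.73 p [ 0.3794 -0.3983  0.1342] yaw 0.4222 z [-0.001  0.001 -1.   ] F [-0.39  0.45 -1.44] w 0.0207 gf 78.6 q [ 0.77  0.51 -0.06  2.08  0.05  0.56 -0.47]
tool delta [ 0.0566  0.0258 -0.0021]
```

View pics/home.png

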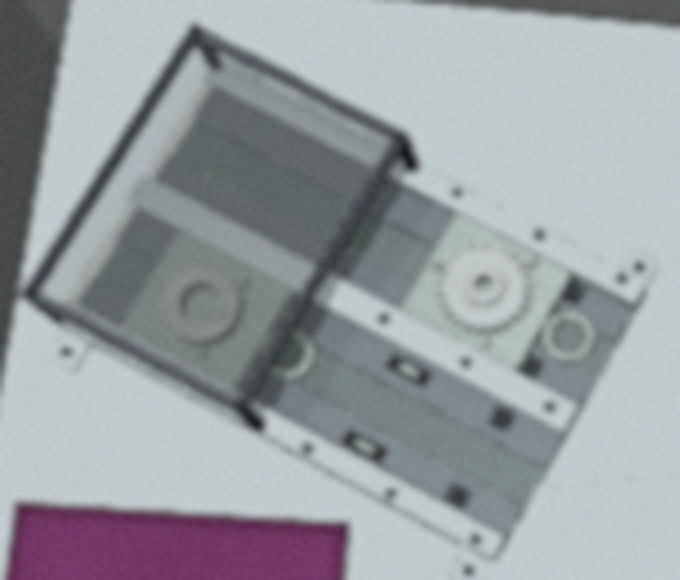

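The toothed gear at (485,288) is clear of the cover, with its pallet's front edge up against the lugs at (572,290) and (530,365). The other pallet hasn't moved. Now back over the rest.

Converted, 0.014 m / 0.5 = 0.028, 0.0064 m / 0.5 = 0.0128, 0.002 rad / 4 = 0.0005.

```bash
python3 -m creep '[{"sx": 0.028, "sy": 0.0128, "sz": -0.002, "yaw": 0.0005, "aperture": 0.015}, {"sx": 0.028, "sy": 0.0128, "sz": -0.002, "aperture": 0.015}, {"sx": 0.028, "sy": 0.0128, "aperture": 0.015}, {"sx": 0.028, "sy": 0.0128, "aperture": 0.015}, {"aperture": 0.015}, {"aperture": 0.015}, {"aperture": 0.015}]' >/dev/null;for i in 1 2 3; do python3 st.py .4420 -.3990 .0476; python3 -m creep '[{"aperture": 0.015}]'>/dev/null; done
```

```text
t 20.65 p [ 0.4402 -0.3994  0.1366] yaw 0.4169 z [-0.001  0.    -1.   ] F [ 0.12 -0.56 -2.13] w 0.0205 gf 78.6 q [ 0.7   0.55 -0.05  1.98  0.05  0.61 -0.54]
tool delta [0.0019 0.0004 0.089 ]
t 20.77 p [ 0.4406 -0.3995  0.1368] yaw 0.417 z [-0.001  0.    -1.   ] F [ 0.48  0.21 -1.22] w 0.0204 gf 78.6 q [ 0.7   0.55 -0.05  1.98  0.05  0.61 -0.54]
tool delta [0.0016 0.0002 0.0892]
t 20.9 p [ 0.441  -0.3994  0.1368] yaw 0.4174 z [-0.  0. -1.] F [-0.57  0.43  0.14] w 0.0206 gf 78.6 q [ 0.7   0.55 -0.05  1.98  0.05  0.61 -0.54]
tool delta [0.0011 0.     0.0892]
```

Converted, 0.025 m / 0.5 = 0.05, 0.015 m / 0.5 = 0.03.

```bash
python3 -m creep '[{"sx": 0.002, "sz": 0.05, "aperture": 0.015}, {"sz": 0.05, "aperture": 0.015}, {"sz": 0.03, "aperture": 0.015}, {"sz": 0.016, "aperture": 0.015}, {"aperture": 0.015}, {"aperture": 0.015}]' >/dev/null;python3 st.py .4426 -.3995 .0476;for i in 1 2 3; do python3 -m creep '[{"sz": 0.008, "aperture": 0.015}, {"aperture": 0.015}]'|grep -E "pos|t_force"; done; python3 st.py .4426 -.3995 .0476
```

```text
t 21.77 p [ 0.4427 -0.3993  0.0644] yaw 0.4178 z [ 0.001 -0.001 -1.   ] F [ 0.57  0.16 -0.58] w 0.0201 gf 78.6 q [ 0.69  0.66 -0.04  2.01  0.06  0.47 -0.55]
tool delta [-0.0001  0.0001  0.0168]
tool_pos: [0.4422, -0.3989, 0.0599]
contact_force: [-0.2, -0.5, -0.7]
tool_pos: [0.442, -0.3987, 0.0555]
contact_force: [0.3, 0.1, -1.6]
tool_pos: [0.442, -0.3987, 0.0514]
contact_force: [0.6, 0.1, -1.8]
t 22.52 p [ 0.442  -0.3987  0.0514] yaw 0.4179 z [-0.001  0.    -1.   ] F [ 0.59  0.09 -1.77] w 0.0205 gf 78.6 q [ 0.69  0.68 -0.04  2.01  0.06  0.45 -0.55]
tool delta [0.0002 0.001  0.0038]
```

Converted, 0.0013 m / 0.5 = 0.0026, 0.0003 m / 0.5 = 0.0006.

```bash
for i in 1 2 3; do python3 -m creep '[{"sy": 0.0006, "sz": 0.0026, "aperture": 0.015}, {"aperture": 0.015}]'|grep -E "pos|t_force"; done
```

```text
tool_pos: [0.4423, -0.3992, 0.0504]
contact_force: [-0.1, 0.0, -1.9]
tool_pos: [0.4424, -0.3995, 0.0491]
contact_force: [-0.3, -0.3, -1.5]
tool_pos: [0.4426, -0.3997, 0.0478]
contact_force: [0.1, -0.4, -0.7]
```

Converted, 0.001 m / 0.5 = 0.002.

```bash
python3 -m creep '[{"sz": 0.002, "aperture": 0.015}, {"aperture": 0.015}]'|grep -E "pos|t_force"; python3 -m creep '[{"aperture": 0.03}, {"aperture": 0.05}, {"aperture": 0.085}, {"aperture": 0.085}, {"aperture": 0.085}, {"aperture": 0.085}]'; python3 -m creep '[{"sz": -0.04, "aperture": 0.085}, {"sz": -0.08, "aperture": 0.085}, {"sz": -0.1, "aperture": 0.085}, {"sz": -0.1, "aperture": 0.085}, {"sx": -0.12, "aperture": 0.085}, {"sx": -0.12, "aperture": 0.085}, {"sx": -0.12, "aperture": 0.085}, {"aperture": 0.085}, {"aperture": 0.085}]'; python3 - <<'E'
from ov import *
t=bot.grab_frame("top");s=bot.grab_frame("side")
o=np.zeros((600,800,3),np.uint8)
a,_=crop(t,350,190,80,120,4);o[:480,:320]=a
b,_=crop(s,225,240,110,100,4);o[:400,330:770]=b
cv2.imwrite('pics/end.png',o)
E
```

```text
tool_pos: [0.4426, -0.3998, 0.0476]
contact_force: [-0.6, 1.1, 4.8]
t: 24.28
tool_pos: [0.4426, -0.3998, 0.0469]
orientation: [0.0, 0.978, 0.207, -0.0]
contact_force: [0.7, 0.5, 0.2]
grip_width: 0.0851
grasp_force: 0.0
t: 25.4
tool_pos: [0.2785, -0.4728, 0.208]
orientation: [0.001, 0.978, 0.207, 0.001]
contact_force: [0.0, 0.0, -0.4]
grip_width: 0.0848
grasp_force: 0.0
```

View pics/end.png

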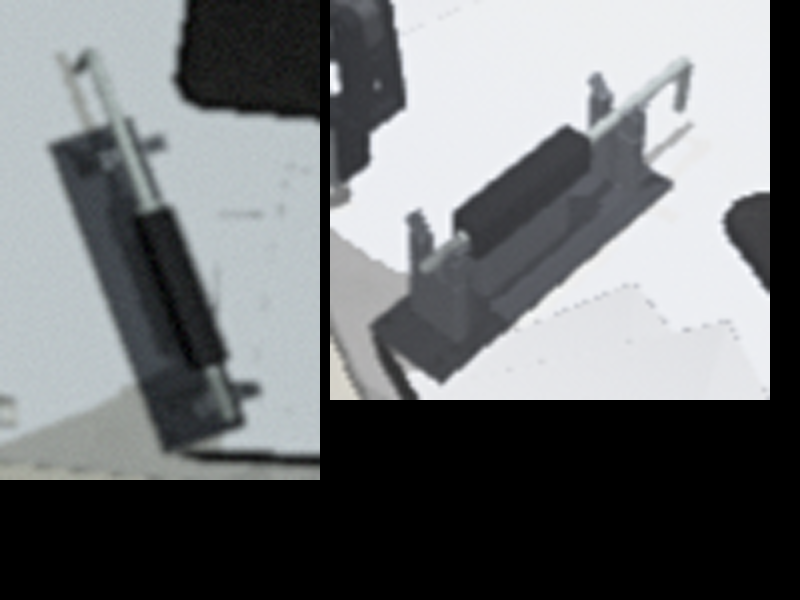

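The hook is seated in both forks, upright and resting on its block. The arm is clear, so I'm handing in.

```bash
python3 -c "
from plant import bot
print(bot.finish_job())"
```

```text
the job is handed in; nothing more can be done
None
```

The gear pallet is drawn out solid against its stop (about 8 N felt), the hook is back in its rest, and the job was handed in at about 25 s; no verdict came back, and I judged the catch snapped from the pull force, as the images don't show it.

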